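Refit the T-handle of a valve block

ROBOT

A 6-joint arm with a two-finger parallel gripper is mounted at the origin on a cart in front of the work surface, level with it; the furniture and walls round the work are solid. World frame = base frame: x ahead of the robot, y to its left, z up, the work surface at z = 0. Lengths are in m, angles in rad, forces in N, time in s.
With the tool pointing down it reaches from about 0.375 to 0.9 m from the base axis. Payload 3.1 kg.
Tool frame: the origin (TCP) lies at the very end of the fingers, on their centre line; the grasp point (between the pads) lies 19 mm behind it (manip.pinch_z is the distance from the TCP to the grasp point, in m); z points along the fingers, y is the line along which they close (so a half turn about z gives the same grasp; the last joint's range is limited). The gripper opens to 85 mm and grips with 20 to 120 N. Pads are 22 mm wide; open, the fingers measure 114 mm over their backs; the gripper's body (76 mm by 85 mm) begins 54 mm behind the grasp point. The pads swing forward as they close: fully open they stand 13 mm farther back than shut.
Start: joints at [1.083, 0.527, 1.433, -0, 1.181, -0.178], TCP at [0.19, 0.595, 0.231] pointing down, gripper open.
Joint ranges: [-3.08, 3.08], [-0.75, 2.2], [0.22, 2.44], [-1.43, 4.57], [0, 2.65], [-2.85, 2.85]. Speed limits (rad/s): [2.79, 2.79, 3.14, 3.14, 3.14, 3.14].

INTERFACE

Orientations are given as a unit quaternion [x, y, z, w].
In Python, from station import manip gives the robot as it stands.
- The arm moves only by the tool servo_tool, never from a script. Its argument "commands" is one flat list of numbers, 7 for each row, row after row: the shift along the tool's x, y, z each as a share of 500 mm, from -1 to 1, then the turn, a rotation vector about the tool's x, y, z each as a share of 360 degrees, from -1 to 1, then the opening, from -1 (shut) to 1 (fully open). In form: [dx, dy, dz, rx, ry, rz, claw, dx, dy, dz, rx, ry, rz, claw, ...]. A call has 1 to 12 rows; each row shifts and turns the commanded pose from where the row before left it, along the tool's axes as they then stand; what a row does not reach is not made up. A row lasts 1/12 s, in which the tool goes at most 41.7 mm and 7.16 degrees, less where a joint would pass 70% of its speed; a pose out of reach is approached as far as the arm can. A call with a number of a shift or a turn outside -1 to 1 is refused whole. A call with a gripper value outside its range is refused whole. The fingers move at their own pace and stop on an object; "force" is the grip in N (left out, the last holds). Time passes only in rows, so rows that do not move let the fingers close. It gives the time, the measured TCP pose, the force, the opening and the grip force at its end, in the units of the state.
- manip.sense(): the state, without advancing time (a new reading comes with each control period).
- manip.snapshot(name): name is "scene" or "top" or "wrist"; returns a dict with "img" (480x640x3 uint8, red, green, blue), "mtx" (3x3 intrinsics, pixels), "world_to_cam" (4x4, takes a point from world to camera coordinates). Camera axes: x right, y up, looking along -z (the intrinsics and any distortion apply to the point x, -y, -z); pixel columns grow to the right and rows downward; lengths in m; the calibration is good to about 2 mm. A picture is of the moment at which its call begins. There is no depth.
- manip.sign_off(): hands the job in; it is judged then, once.
Trained networks look in a picture, given as the dict that the camera call returned (one of the last four; its "shot" number tells which), for a name from the list of things; names that differ only in an ending like _2 or _b are one class to them, and where a whole thing is asked for, a point or a joint stands for the part that bears it (a point fixed in the world has none). Each returns a list of dicts, best first, with "conf" (0 to 1); they miss things now and then, are a little off and sometimes report something else, mostly with a low value. They report only what shows in the picture. A call takes as long as a camera call.
- manip.look_for(picture, query): "box" ([left, top, width, height] in pixels, round what is visible of it).
- manip.silhouettes(picture, query): "pixels" (480x640 bool, what is visible of it) and "box" ([left, top, width, height] in pixels, round what is visible of it).
The state is a dict: "t": time; "q": joint angles; "qd": joint speeds; "tau": joint torques, N m; "tcp_pos": TCP position; "tool_rot": TCP orientation; "force": force on the tool from outside, world axes, zero at the start; "ft_torque": the same for the moment, N m; "finger_gap": opening from 0.0 (shut) to 1.0 (fully open); "gripper_force": force on a finger pad.
Only numpy, scipy, OpenCV 4.12 (cv2) and the standard library are available. Lean on these libraries where they do the work, as an engineer would, in place of code of your own. Each camera call takes 0.05 s, during which the arm holds its last target. There are 200 camera calls.

TASK

The valve block on the right-hand side still has its transit plate on. Lift the plate straight up off the block's two dowels, keeping it level, and put it down flat on the worktop, lugs up, clear of the block. Then fit the loose T-handle, now standing on the left, onto the valve's square stem, pushed fully home so that its hub sits flat on the block, and let go; do not drop either part, and leave the other things on the table where they are.

Things in the scene. Friction and masses are not known exactly. Their poses are not given: they have to be found in the camera images.
- valve_block: Valve block, fixed: aluminium flange 90 x 140 x 16 mm; on it a grey upright bonnet 36 (x) by 130 mm (y), its top 50 mm above the worktop; brass hose ports at both ends reach 89 mm from the centre. Two steel dowels, 10 mm across, 22 mm tall (top 4 mm tapered), stand on the bonnet 48 mm either side of the stem along y. Origin: centre of the flange's underside; z up.
- stem_base (a point): Centre of the foot of the valve's square steel stem, on the bonnet's top, 50 mm above the worktop. The stem is 20 x 20 mm, 38 mm tall, its top 6 mm tapering to 15 mm; it stands in the middle of the bonnet and does not turn. z up, x and y along the sides of the square, y along the bonnet and the line of the dowels.
- plate_under (a point): Centre of the underside of the loose steel transit plate (0.2 to 0.33 kg), 46 (x) by 130 (y) by 10 mm, lying on the bonnet at the start: two 12 mm holes, 48 mm either side of the centre along y, sit over the dowels; a 26 mm square hole in the middle clears the stem. z up.
- plate_grip (a point): Where to grip the transit plate: midway between its two upright lugs, 21 mm above its underside, 9 mm below the lug tops. Each lug is 6 mm thick (x), 50 mm long (y) and stands flush with a long edge of the plate, either side of the stem; their outer faces are 46 mm apart along x. The stem's top stands 17 mm above this point while the plate is on. z up, y along the plate.
- handle_bar (a point): Centre of the bar of the loose T-handle (0.24 to 0.39 kg, 84 mm tall), which stands on its hub on the worktop at the start. Black bar 130 mm long (x), 22 mm wide (y), 22 mm high, on a 20 mm round neck 16 mm high; below it a dark steel square hub, 44 x 44 mm, 46 mm high. This point is 73 mm above the hub's underside; z up, x along the bar.
- handle_foot (a point): Centre of the underside of the T-handle's hub. A square bore, 22.4 x 22.4 mm and 42 mm deep, opens here with a 2 mm chamfer; its sides are parallel to the hub's sides and to the bar, so it fits the stem in any of four quarter turns. Meets the foot of the stem when home. Axes as for the bar.
- microscope_b: Fixed microscope with a camera on top, over 0.5 m tall, standing between the valve block and the T-handle; it reaches at most 0.13 m from its origin towards the robot and 0.17 m to either side, so carry things round it on the robot's side. Origin: on the worktop, under its middle. Around x 0.66, y -0.21, between it, the valve block, the tape and the bottle, the worktop is free for the plate.
- petri: Bystander: closed petri dish, 60 mm across, 15 mm high; origin at the centre of its underside.
- timer: Bystander: white bench timer, 60 x 62 x 18 mm; origin at the centre of its underside.
- tape_roll: Bystander: roll of labelling tape lying flat, 60 mm across, 19 mm high; origin at the centre of its underside.
- slide_box: Bystander: beige slide box, 63 x 86 x 34 mm; origin at the centre of its underside.
- bottle: Bystander: reagent bottle with a blue screw cap, 56 mm across, 118 mm high; origin at the centre of its underside.
- oil_bottle: Bystander: small bottle with a black cap, 34 mm across, 60 mm high; origin at the centre of its underside.

How it is judged:
By the outcome, as a careful person would: the job done as asked, in the order asked, and still so for the second after the job is handed in, with the robot touching nothing.
It also fails if it takes over 69 s, if anything falls off the work surface, if the arm or the gripper's body presses on something with over 40 N, if the wrist force passes 120 N, or if a joint passes its speed limit or range.

## Working session

There is one attempt and no reset: what is moved stays moved. The work goes in short steps, Python scripts to look and compute and a tool call to move; the robot and the scene stay as the last step left them, time stands still between calls to the robot, and variables do not carry over. Pictures are saved under pics/ and viewed, at most 13 in all, crops included, and the job is handed in when it is done.

Besides the shell and the picture viewer there is one more tool, called as a command line: name --argument value ..., lists and objects as JSON in quotes. servo_tool: Moves the arm, as the interface text tells. Its arguments: {"type":"object","properties":{"commands":{"type":"array"},"force":{"type":"number"}},"required":["commands"]}

```bash
mkdir -p pics; ls; cat > h.py <<'E'
import numpy as np, cv2
from station import manip
def proj(s,P):
    P=np.atleast_2d(P); c=(s['world_to_cam']@np.c_[P,np.ones(len(P))].T)[:3]
    u=s['mtx']@np.array([c[0],-c[1],-c[2]]); return (u[:2]/u[2]).T
def ray(s,uv,z):
    M=s['world_to_cam'];R=M[:3,:3];o=-R.T@M[:3,3]
    d=np.linalg.inv(s['mtx'])@[uv[0],uv[1],1]; d=R.T@np.array([d[0],-d[1],-d[2]])
    return o+d*(z-o[2])/d[2]
def save(s,n,crop=None,k=1):
    im=s['img'][:,:,::-1]
    if crop: x,y,w,h=crop; im=im[y:y+h,x:x+w]
    cv2.imwrite('pics/'+n,cv2.resize(im,None,fx=k,fy=k,interpolation=cv2.INTER_CUBIC))
E
python3 - <<'E'
from h import *
print(manip.sense(), manip.pinch_z)
ss={n:manip.snapshot(n) for n in('scene','top')}
im=np.hstack([cv2.resize(s['img'],(400,300)) for s in ss.values()]); 
cv2.imwrite('pics/top.png',ss['top']['img'][:,:,::-1]);cv2.imwrite('pics/scene.png',ss['scene']['img'][:,:,::-1])
for n,s in ss.items():
    print(n,s.keys(),np.round(s['mtx'],1).tolist(),np.round(-s['world_to_cam'][:3,:3].T@s['world_to_cam'][:3,3],3))
    for q in('valve_block','plate_under','handle_bar','microscope_b','petri','timer','tape_roll','slide_box','bottle','oil_bottle','stem_base'):
        for d in manip.look_for(s,q)[:2]:
            b=d['box'];print(n,q,round(d['conf'],2),np.round(b),np.round(ray(s,(b[0]+b[2]/2,b[1]+b[3]/2),.03),3))
E
```

```text
pics
{'t': 0.0, 'q': array([ 1.08348165e+00,  5.28480695e-01,  1.43390685e+00, -1.81746551e-06,
        1.18139871e+00, -1.78498431e-01]), 'qd': array([-0.00069836,  0.00060298,  0.00068697,  0.00168664,  0.00111932,
       -0.00086087]), 'tau': array([-5.24243460e-04, -4.42352235e+01, -1.78025419e+01, -2.38353168e-04,
        8.44458584e-03,  6.65626487e-06]), 'tcp_pos': array([0.18958631, 0.59479731, 0.23032325]), 'tool_rot': array([ 1.53794859e-01,  9.88102190e-01, -1.03686053e-03, -3.57632009e-04]), 'force': array([-0.42733909,  0.54501356, -0.92991485]), 'ft_torque': array([-0.03117442,  0.02441366,  0.05106601]), 'gripper_force': 0.0, 'finger_gap': 0.9997939982112618} 0.0187
scene dict_keys(['img', 'mtx', 'world_to_cam', 'shot']) [[582.5, 0.0, 320.8], [0.0, 582.5, 225.9], [0.0, 0.0, 1.0]] [-0.138 -0.373  1.039]
scene valve_block 0.95 [407. 326.  94.  63.] [ 0.446 -0.34   0.03 ]
scene plate_under 0.95 [419. 321.  72.  44.] [ 0.478 -0.331  0.03 ]
scene handle_bar 0.76 [192. 203.  58.  45.] [0.504 0.241 0.03 ]
scene handle_bar 0.61 [283. 296.  35.  36.] [ 0.388 -0.035  0.03 ]
scen
[... 948 characters left out ...]
94 0.228 0.03 ]
top handle_bar 0.46 [413. 267.  47.  22.] [ 0.465 -0.349  0.03 ]
top microscope_b 0.65 [198. 180.  12.  16.] [0.722 0.327 0.03 ]
top timer 0.7 [402. 264.  60.  35.] [ 0.456 -0.335  0.03 ]
top timer 0.56 [317. 291.  21.  17.] [ 0.4   -0.036  0.03 ]
top tape_roll 0.69 [338. 190.  13.  18.] [ 0.697 -0.085  0.03 ]
top slide_box 0.79 [222. 198.  28.  26.] [0.656 0.23  0.03 ]
top slide_box 0.25 [410. 270.  46.  19.] [ 0.461 -0.34   0.03 ]
top bottle 0.91 [424. 181.  27.  25.] [ 0.716 -0.358  0.03 ]
top bottle 0.61 [319. 293.  18.  17.] [ 0.394 -0.039  0.03 ]
top oil_bottle 0.45 [198. 182.  12.  15.] [0.719 0.327 0.03 ]
top stem_base 0.74 [404. 262.  51.  35.] [ 0.461 -0.329  0.03 ]
```

View pics/top.png

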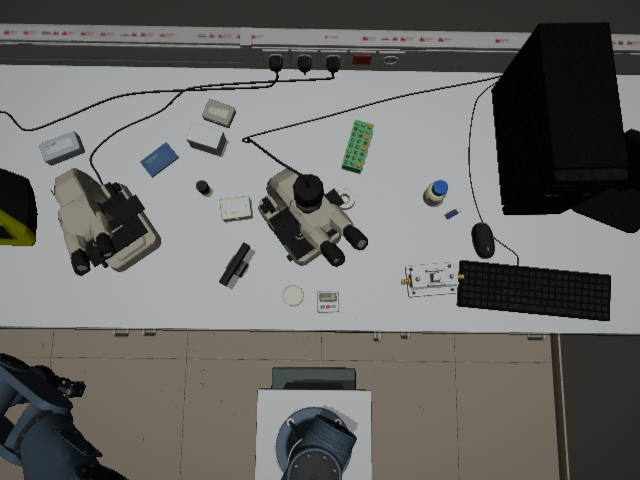

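View pics/scene.png

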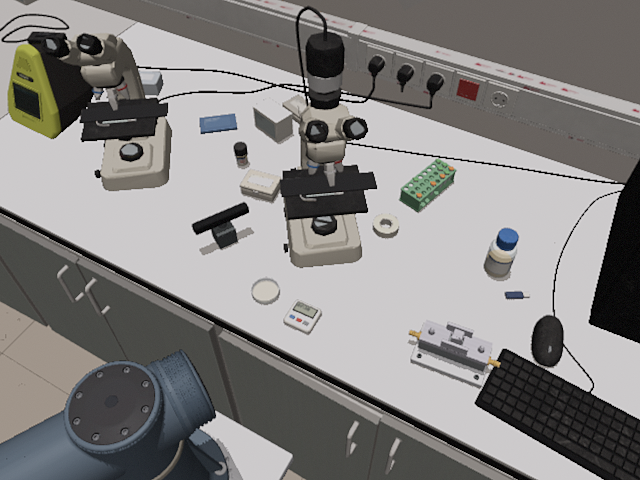

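The top view shows the valve block at about (432,280) px with its bonnet along world y. The T-handle is at (237,265), with its bar from (222,285) to (250,245), roughly -35° from x. The microscope base ends near row 262. The scene view agrees, and the detector boxes match both pictures. I'll look at the handle on the way and then go to the block.

```bash
cat > plan.py <<'E'
import numpy as np
from scipy.spatial.transform import Rotation as Ro
from station import manip
def down(psi): # tool z down, tool y at angle psi (deg) in world
    p=np.radians(psi); y=np.array([np.cos(p),np.sin(p),0]); z=np.array([0,0,-1.]); return np.c_[np.cross(y,z),y,z]
def plan(wps,start=None):
    """wps: (x,y,z,psi,claw,nrows); prints rounded rows"""
    s=manip.sense(); p=s['tcp_pos'];R=Ro.from_quat(s['tool_rot']).as_matrix()
    if start is not None: p,R=np.array(start[:3]),down(start[3])
    out=[]
    for x,y,z,psi,c,n in wps:
        T=np.array([x,y,z]);RT=down(psi)
        for k in range(n,0,-1):
            d=np.round(R.T@(T-p)/k/.5,4); rv=Ro.from_matrix(R.T@RT).as_rotvec()/k
            r=np.round(rv/(2*np.pi),4)
            if np.linalg.norm(d)*500>41.7 or np.linalg.norm(r)*360>7.16: print('FAST',np.linalg.norm(d)*500,np.linalg.norm(r)*360)
            p=p+R@d*.5; R=R@Ro.from_rotvec(r*2*np.pi).as_matrix(); out.append([*d,*r,c])
    for i in range(0,len(out),12): print('['+', '.join(('%.4f'%v).rstrip('0').rstrip('.').replace('-0','-0') if v else '0' for r in out[i:i+12] for v in r)+']')
    print(len(out),'end',np.round(p,4))
E
python3 - <<'E'
from h import *; from plan import *
s=manip.snapshot('wrist');M=s['world_to_cam'];o=-M[:3,:3].T@M[:3,3];t=manip.sense()
R=Ro.from_quat(t['tool_rot']).as_matrix();print('cam in tool',R.T@(o-t['tcp_pos']),'look',R.T@(-M[2,:3]),'up',R.T@M[1,:3], s['mtx'][0])
plan([(.38,.3,.27,55,1,12),(.40,.2,.27,55,1,4)])
E
```

```text
cam in tool [ 0.06606223 -0.00069005 -0.14231409] look [-2.60971839e-01  1.62754550e-04  9.65346400e-01] up [9.65346342e-01 4.29789376e-04 2.60971750e-01] [344.82597895   0.         312.06967788]
[-0.0451, -0.0373, -0.0064, 0, 0, 0.004, 1, -0.0461, -0.0361, -0.0065, 0, 0, 0.004, 1, -0.047, -0.035, -0.0064, 0, 0, 0.004, 1, -0.0478, -0.0338, -0.0065, 0, 0, 0.004, 1, -0.0487, -0.0326, -0.0064, 0, 0, 0.004, 1, -0.0495, -0.0313, -0.0065, 0, 0, 0.004, 1, -0.0502, -0.0301, -0.0064, 0, 0, 0.004, 1, -0.051, -0.0288, -0.0065, 0, 0, 0.004, 1, -0.0517, -0.0275, -0.0064, 0, 0, 0.004, 1, -0.0523, -0.0262, -0.0065, 0, 0, 0.004, 1, -0.053, -0.0248, -0.0064, 0, 0, 0.004, 1, -0.0536, -0.0235, -0.0065, 0, 0, 0.0041, 1]
[-0.0369, -0.0352, 0, 0, 0, 0, 1, -0.0369, -0.0352, 0, 0, 0, 0, 1, -0.0368, -0.0352, 0, 0, 0, 0, 1, -0.0369, -0.0353, 0, 0, 0, 0, 1]
16 end [0.4  0.2  0.27]
```

servo_tool --commands '[-0.045,-0.037,-0.0064,0,0,0.004,1,-0.046,-0.036,-0.0064,0,0,0.004,1,-0.047,-0.035,-0.0064,0,0,0.004,1,-0.048,-0.034,-0.0064,0,0,0.004,1,-0.049,-0.033,-0.0064,0,0,0.004,1,-0.05,-0.031,-0.0064,0,0,0.004,1,-0.05,-0.03,-0.0064,0,0,0.004,1,-0.051,-0.029,-0.0064,0,0,0.004,1,-0.052,-0.027,-0.0064,0,0,0.004,1,-0.052,-0.026,-0.0064,0,0,0.004,1,-0.053,-0.025,-0.0064,0,0,0.004,1,-0.054,-0.023,-0.0064,0,0,0.004,1]'

```text
t: 2.25
tcp_pos: [0.3813, 0.299, 0.2701]
tool_rot: [0.301, 0.954, 0.0, 0.0]
force: [2.3, 0.5, -0.4]
finger_gap: 0.999
gripper_force: 0.0
```

servo_tool --commands '[-0.037,-0.035,0,0,0,0,1,-0.037,-0.035,0,0,0,0,1,-0.037,-0.035,0,0,0,0,1,-0.037,-0.035,0,0,0,0,1,0,0,0,0,0,0,1,0,0,0,0,0,0,1]'

```text
t: 2.75
tcp_pos: [0.4016, 0.1996, 0.2699]
tool_rot: [0.302, 0.953, 0.0, 0.0]
force: [0.6, 1.4, 0.4]
finger_gap: 1.0
gripper_force: 0.0
```

```bash
python3 - <<'E'
from h import *; from plan import *
s=manip.snapshot('wrist'); save(s,'w1.png')
np.savez('w1.npz',img=s['img'],mtx=s['mtx'],world_to_cam=s['world_to_cam'])
m=np.zeros((480,640,3),np.uint8)
for i,q in enumerate(('handle_bar','handle_foot')):
  for d in manip.silhouettes(s,q)[:2]:
    c,_=cv2.findContours(d['pixels'].astype(np.uint8),0,2);c=max(c,key=cv2.contourArea)
    r=cv2.minAreaRect(c);print(q,d['conf'],d['box'],r,[np.round(ray(s,b,.084),4).tolist() for b in cv2.boxPoints(r)])
print(manip.sense()['tcp_pos'],manip.sense()['tool_rot'])
# project hand-off
plan([(.39,.0,.27,35,1,6),(.41,-.2,.27,10,1,6),(.40,-.33,.27,0,1,4)])
E
```

```text
handle_bar 0.76 [350.6, 202.8, 49.8, 124.1] ((376.0, 264.0), (122.0, 44.0), 90.0) [[0.4166, 0.2377, 0.084], [0.441, 0.2723, 0.084], [0.5527, 0.204, 0.084], [0.5258, 0.1658, 0.084]]
handle_foot 0.77 [351.5, 199.7, 47.4, 126.5] ((377.0819091796875, 264.7278747558594), (121.59673309326172, 43.43690490722656), 86.18592071533203) [[0.4172, 0.2343, 0.084], [0.4389, 0.2699, 0.084], [0.5546, 0.2088, 0.084], [0.531, 0.1694, 0.084]]
[0.40111035 0.2011181  0.26981128] [3.00171945e-01 9.53885082e-01 2.32686333e-04 1.67360942e-05]
[-0.0354, -0.0571, -0.0001, 0, 0, 0.0093, 1, -0.0386, -0.0549, -0.0001, 0, 0, 0.0093, 1, -0.0418, -0.0526, -0.0001, 0, 0, 0.0093, 1, -0.0448, -0.05, -0.0001, 0, 0, 0.0093, 1, -0.0476, -0.0473, -0.0001, 0, 0, 0.0093, 1, -0.0502, -0.0445, -0.0001, 0.0001, 0, 0.0092, 1, -0.0584, -0.0328, 0, 0, 0, 0.0116, 1, -0.0607, -0.0285, 0, 0, 0, 0.0116, 1, -0.0626, -0.0239, 0, 0, 0, 0.0116, 1, -0.0641, -0.0193, 0, 0, 0, 0.0116, 1, -0.0654, -0.0146, 0, 0, 0, 0.0115, 1, -0.0663, -0.0099, 0, 0, 0, 0.0116, 1]
[-0.0631, -0.0162, 0, 0, 0, 0.0069, 1, -0.0638, -0.0135, 0, 0, 0, 0.007, 1, -0.0643, -0.0106, 0, 0, 0, 0.0069, 1, -0.0648, -0.0078, 0, -0.0001, 0, 0.007, 1]
16 end [ 0.4  -0.33  0.27]
```

View pics/w1.png

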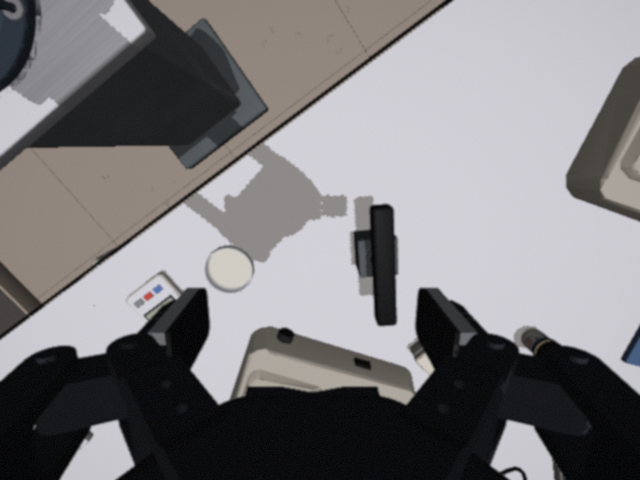

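The wrist view shows the bar from (382,205) to (386,325), nearly parallel to the tool x axis, with the petri dish at (230,268) and the timer at (155,295). I'll carry on to the block.

servo_tool --commands '[-0.035,-0.057,0,0,0,0.0093,1,-0.039,-0.055,0,0,0,0.0093,1,-0.042,-0.053,0,0,0,0.0093,1,-0.045,-0.05,0,0,0,0.0093,1,-0.048,-0.047,0,0,0,0.0093,1,-0.05,-0.044,0,0,0,0.0093,1,-0.058,-0.033,0,0,0,0.0116,1,-0.061,-0.028,0,0,0,0.0116,1,-0.063,-0.024,0,0,0,0.0116,1,-0.064,-0.019,0,0,0,0.0116,1,-0.065,-0.015,0,0,0,0.0116,1,-0.066,-0.01,0,0,0,0.0116,1]'

```text
t: 3.9
tcp_pos: [0.4106, -0.2013, 0.2698]
tool_rot: [0.644, 0.765, 0.0, 0.0]
force: [0.5, 0.0, -0.0]
finger_gap: 0.999
gripper_force: 0.0
```

servo_tool --commands '[-0.063,-0.016,0,0,0,0.007,1,-0.064,-0.0135,0,0,0,0.007,1,-0.064,-0.011,0,0,0,0.007,1,-0.065,-0.008,0,0,0,0.007,1,0,0,0,0,0,0,1,0,0,0,0,0,0,1]'

```text
t: 4.4
tcp_pos: [0.4001, -0.3314, 0.2693]
tool_rot: [0.709, 0.706, 0.0, -0.0]
force: [-0.3, -0.0, 1.4]
finger_gap: 0.999
gripper_force: 0.0
```

```bash
python3 - <<'E'
from h import *; from plan import *
s=manip.snapshot('wrist'); save(s,'w2.png')
np.savez('w2.npz',img=s['img'],mtx=s['mtx'],world_to_cam=s['world_to_cam'])
for i,(q,z) in enumerate((('plate_under',.06),('valve_block',.016),('stem_base',.05))):
  for d in manip.silhouettes(s,q)[:2]:
    c,_=cv2.findContours(d['pixels'].astype(np.uint8),0,2);c=max(c,key=cv2.contourArea)
    r=cv2.minAreaRect(c);print(q,d['conf'],d['box'],r,[np.round(ray(s,b,z),4).tolist() for b in cv2.boxPoints(r)])
print(manip.sense()['tcp_pos'],manip.sense()['tool_rot'])
E
```

```text
plate_under 0.85 [344.8, 146.8, 58.4, 127.5] ((374.7842102050781, 206.50010681152344), (124.18963623046875, 50.28472900390625), 85.78582763671875) [[0.4329, -0.2698, 0.06], [0.4822, -0.2665, 0.06], [0.4996, -0.396, 0.06], [0.4454, -0.4, 0.06]]
valve_block 0.56 [326.1, 121.7, 82.5, 157.2] ((366.680419921875, 190.256103515625), (136.6332244873047, 80.79501342773438), 84.98689270019531) [[0.4095, -0.2481, 0.016], [0.4972, -0.2412, 0.016], [0.5213, -0.3972, 0.016], [0.4243, -0.4057, 0.016]]
stem_base 0.68 [323.1, 120.2, 85.6, 162.0] ((365.9766540527344, 189.62646484375), (139.10357666015625, 81.59080505371094), 86.42366790771484) [[0.4092, -0.2469, 0.05], [0.4902, -0.2424, 0.05], [0.509, -0.3879, 0.05], [0.4191, -0.3934, 0.05]]
[ 0.3997995  -0.32869353  0.26958298] [ 7.07499835e-01  7.06713272e-01  2.01744232e-04 -5.41805543e-04]
```

View pics/w2.png

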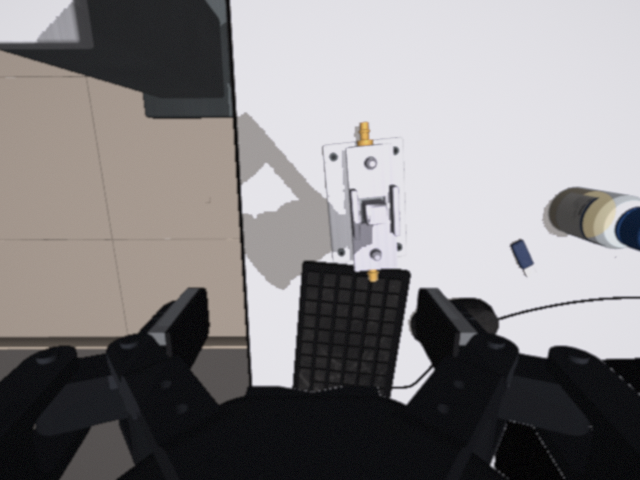

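The plate sits on the bonnet. Dowel tops are at (370,163) and (376,255), the lugs are on both sides of x, and the stem top is near (377,212). The bottle is at the right. I'll fit the pose from these points and hover closer.

```bash
python3 - <<'E'
from h import *; from plan import *
s=dict(np.load('w2.npz'))
a,b=ray(s,(370,163),.072),ray(s,(376,255),.072)
print(a,b,np.linalg.norm(a-b),(a+b)/2,np.degrees(np.arctan2((a-b)[0],(a-b)[1])))
c=(a+b)/2
s=dict(np.load('w1.npz'))
a,b=ray(s,(382,205),.084),ray(s,(386,325),.084);print('bar',a,b,np.linalg.norm(a-b),(a+b)/2,np.degrees(np.arctan2(*(a-b)[1::-1])))
plan([(c[0],c[1]-.005,.165,-3,1,6)])
E
```

```text
[ 0.45605508 -0.28524396  0.072     ] [ 0.4659243  -0.37868751  0.072     ] 0.09396328230833945 [ 0.46098969 -0.33196574  0.072     ] -6.029053435363753
bar [0.43378098 0.25869199 0.084     ] [0.54537997 0.19358043 0.084     ] 0.12920468008555006 [0.48958047 0.22613621 0.084     ] 149.73891012231812
[-0.0028, 0.0204, 0.0348, 0, 0, 0.0014, 1, -0.0026, 0.0204, 0.0349, 0, 0, 0.0014, 1, -0.0024, 0.0205, 0.0348, 0, 0, 0.0013, 1, -0.0022, 0.0205, 0.0349, 0, -0.0001, 0.0014, 1, -0.0021, 0.0205, 0.0348, 0, 0, 0.0013, 1, -0.0018, 0.0205, 0.0349, -0.0001, -0.0001, 0.0014, 1]
6 end [ 0.461  -0.3369  0.165 ]
```

servo_tool --commands '[-0.003,0.0204,0.035,0,0,-0.0028,1,-0.003,0.0204,0.035,0,0,-0.0028,1,-0.004,0.0204,0.035,0,0,-0.0028,1,-0.005,0.0204,0.035,0,0,-0.0028,1,-0.005,0.0204,0.035,0,0,-0.0028,1,-0.005,0.0204,0.035,0,0,-0.0028,1,0,0,0,0,0,0,1,0,0,0,0,0,0,1]'

```text
t: 5.27
tcp_pos: [0.4611, -0.3388, 0.1641]
tool_rot: [0.669, 0.743, 0.0, -0.001]
force: [-0.2, 0.3, 0.7]
finger_gap: 0.999
gripper_force: 0.0
```

```bash
python3 - <<'E'
from h import *; from plan import *
s=manip.snapshot('wrist'); save(s,'w3.png',(220,60,200,300),2)
np.savez('w3.npz',img=s['img'],mtx=s['mtx'],world_to_cam=s['world_to_cam'])
print(manip.sense()['tcp_pos'],manip.sense()['tool_rot'])
E
```

```text
[ 0.46118909 -0.3394776   0.16507801] [ 6.69622694e-01  7.42701341e-01 -4.57768747e-05 -4.03622758e-04]
```

View pics/w3.png

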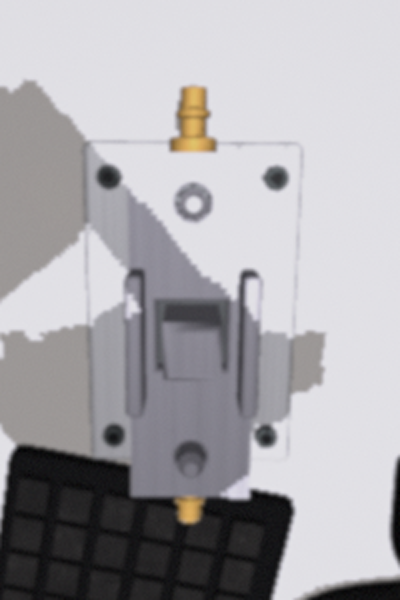

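```bash
python3 - <<'E'
from h import *; from plan import *
s=dict(np.load('w3.npz'))
a,b=ray(s,(316.5,161.7),.072),ray(s,(314.5,294),.072)
c=(a+b)/2;yaw=np.degrees(np.arctan2(-(a-b)[0],(a-b)[1]))
print(a,b,np.linalg.norm(a-b),c,yaw)
# check: project model
def M(x,y,z,c=c,yaw=yaw):
    t=np.radians(yaw);return [c[0]+x*np.cos(t)-y*np.sin(t),c[1]+x*np.sin(t)+y*np.cos(t),z]
P=[M(x,y,z) for x,y,z in [(-.02,.025,.08),(-.02,-.025,.08),(.02,.025,.08),(.02,-.025,.08),(-.023,-.065,.06),(.023,-.065,.06),(-.0075,-.0075,.088),(.0075,-.0075,.088),(-.045,.07,.016),(.045,.07,.016)]]
print(((proj(s,P)-[220,60])*2).round().tolist())
g=M(0,0,0)
plan([(g[0],g[1],.11,yaw,1,4)])
E
```

```text
[ 0.45803059 -0.28561402  0.072     ] [ 0.46675718 -0.38074075  0.072     ] 0.09552616480881211 [ 0.46239389 -0.33317739  0.072     ] 5.24143862812824
[[132.0, 274.0], [133.0, 417.0], [253.0, 276.0], [247.0, 418.0], [130.0, 495.0], [247.0, 496.0], [168.0, 376.0], [214.0, 377.0], [81.0, 139.0], [304.0, 141.0]]
[0.0031, 0.0009, 0.0275, 0, 0, 0.0005, 1, 0.003, 0.0009, 0.0276, 0, 0, 0.0005, 1, 0.0031, 0.001, 0.0275, 0, 0, 0.0004, 1, 0.003, 0.0009, 0.0276, -0.0001, -0.0001, 0.0005, 1]
4 end [ 0.4624 -0.3332  0.11  ]
```

servo_tool --commands '[0.003,0.001,0.0275,0,0,0.0005,1,0.003,0.001,0.0275,0,0,0.0005,1,0.003,0.001,0.0275,0,0,0.0005,1,0.003,0.001,0.0275,0,0,0.0005,1,0,0,0.03,0,0,0,1,0,0,0.03,0,0,0,1,0,0,0.03,0,0,0,1,0,0,0.028,0,0,0,1,0,0,0,0,0,0,1,0,0,0,0,0,0,1]' --force 60

```text
t: 6.15
tcp_pos: [0.4625, -0.3344, 0.0516]
tool_rot: [0.675, 0.738, -0.0, 0.0]
force: [0.1, 0.7, 1.1]
finger_gap: 1.007
gripper_force: 0.0
```

servo_tool --commands '[0,0,0,0,0,0,-1,0,0,0,0,0,0,-1,0,0,0,0,0,0,-1,0,0,0,0,0,0,-1,0,0,0,0,0,0,-1,0,0,0,0,0,0,-1,0,0,0,0,0,0,-1,0,0,0,0,0,0,-1]'

```text
t: 6.82
tcp_pos: [0.4633, -0.335, 0.0521]
tool_rot: [0.675, 0.738, -0.0, 0.001]
force: [-0.3, 0.2, 6.3]
finger_gap: 0.53
gripper_force: 63.7
```

```bash
python3 - <<'E'
from h import *; from plan import *
s=manip.sense();print(s)
R=Ro.from_quat(s['tool_rot']).as_matrix();print(R.round(4), np.degrees(np.arctan2(R[1,1],R[0,1])))
w=manip.snapshot('wrist');save(w,'w4.png')
E
```

```text
{'t': 6.8167, 'q': array([-8.21400698e-01,  7.16116650e-01,  1.70115160e+00,  8.74030174e-05,
        7.21876371e-01, -9.11107533e-01]), 'qd': array([-0.00047778,  0.00107458, -0.00074165,  0.00024775, -0.00048771,
        0.00045035]), 'tau': array([-2.02237302e-01, -4.08823442e+01, -9.01581466e+00, -2.75788957e-02,
       -1.70710268e-01,  1.10094988e-02]), 'tcp_pos': array([ 0.4633057 , -0.33495374,  0.05209629]), 'tool_rot': array([ 6.74713767e-01,  7.38078473e-01, -7.00379659e-05,  1.22235446e-03]), 'force': array([-0.28139027,  0.22202956,  6.33805263]), 'ft_torque': array([0.08310995, 0.01509049, 0.01074953]), 'gripper_force': 63.74649569392204, 'finger_gap': 0.530352019542722}
[[-0.0895  0.996   0.0017]
 [ 0.996   0.0895 -0.0018]
 [-0.0019  0.0015 -1.    ]] 5.136152491881985
```

View pics/w4.png

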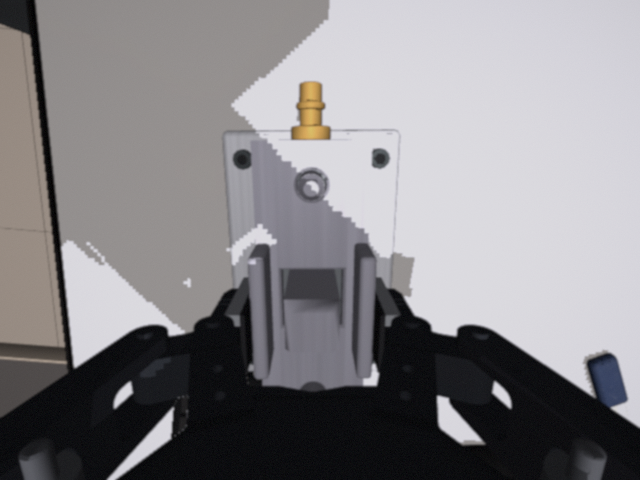

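servo_tool --commands '[0,0,-0.01,0,0,0,-1,0,0,-0.015,0,0,0,-1,0,0,-0.02,0,0,0,-1,0,0,-0.025,0,0,0,-1,0,0,-0.025,0,0,0,-1,0,0,-0.025,0,0,0,-1,0,0,-0.025,0,0,0,-1,0,0,-0.02,0,0,0,-1,0,0,0,0,0,0,-1,0,0,0,0,0,0,-1]'

```text
t: 7.7
tcp_pos: [0.4627, -0.3344, 0.1339]
tool_rot: [0.675, 0.738, -0.0, 0.001]
force: [-0.1, 0.3, -2.9]
finger_gap: 0.529
gripper_force: 62.8
```

```bash
python3 - <<'E'
from h import *; from plan import *
s=manip.sense();print(s['tcp_pos'],s['force'],s['ft_torque'],s['finger_gap'],Ro.from_quat(s['tool_rot']).as_matrix().round(4)[2])
w=manip.snapshot('wrist');c=manip.snapshot('scene')
a=w['img'];b=c['img'][200:440,340:660];b=cv2.resize(b,(600,480))
cv2.imwrite('pics/p5.png',cv2.resize(np.hstack([a[:,150:480],b[:,:470]])[:,:,::-1],(800,480)))
E
```

```text
[ 0.46267851 -0.33443249  0.13392946] [-0.13437382  0.27440409 -2.85681221] [ 0.00919088 -0.03416688 -0.04009651] 0.5285614650296718 [-9.e-04  6.e-04 -1.e+00]
```

View pics/p5.png

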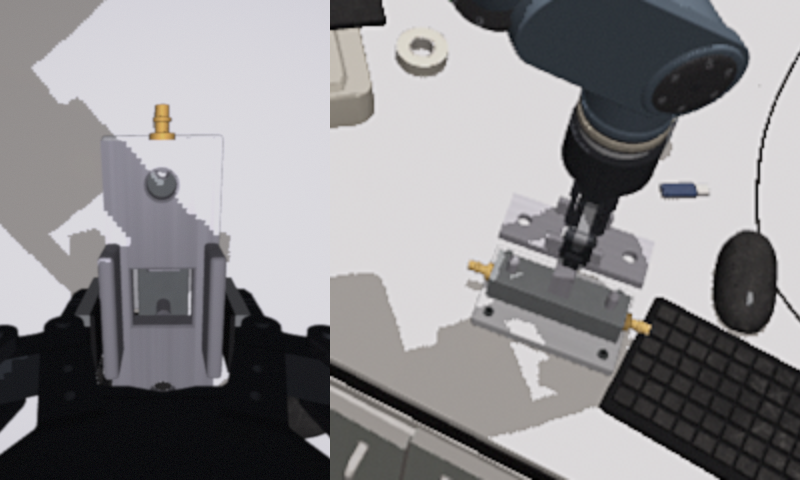

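The plate is held level, clear of the stem (its square hole and the two dowel holes are visible), and weighs about 2.9 N. I'll carry it to the free spot.

servo_tool --commands '[0.01,0.022,0,0,0,0,-1,0.019,0.041,0,0,0,0,-1,0.023,0.05,0,0,0,0,-1,0.023,0.05,0,0,0,0,-1,0.023,0.05,0,0,0,0,-1,0.023,0.05,0,0,0,0,-1,0.023,0.05,0,0,0,0,-1,0.02,0.045,0,0,0,0,-1,0.015,0.03,0,0,0,0,-1,0.006,0.014,0,0,0,0,-1,0,0,0,0,0,0,-1,0,0,0,0,0,0,-1]'

```text
t: 8.8
tcp_pos: [0.6538, -0.2237, 0.1322]
tool_rot: [0.674, 0.738, -0.001, -0.001]
force: [0.7, 1.2, -3.2]
finger_gap: 0.533
gripper_force: 62.7
```

servo_tool --commands '[0,0,0.02,0,0,0,-1,0,0,0.035,0,0,0,-1,0,0,0.04,0,0,0,-1,0,0,0.04,0,0,0,-1,0,0,0.04,0,0,0,-1,0,0,0.035,0,0,0,-1,0,0,0.02,0,0,0,-1,0,0,0.01,0,0,0,-1,0,0,0.005,0,0,0,-1,0,0,0,0,0,0,-1,0,0,0,0,0,0,-1]'

```text
t: 9.72
tcp_pos: [0.6551, -0.2248, 0.0117]
tool_rot: [0.675, 0.738, 0.0, 0.001]
force: [-0.9, 0.4, -2.2]
finger_gap: 0.53
gripper_force: 62.7
```

Lower gently through the last millimetres.

servo_tool --commands '[0,0,0.006,0,0,0,-1,0,0,0.005,0,0,0,-1,0,0,0.004,0,0,0,-1,0,0,0.002,0,0,0,-1,0,0,0,0,0,0,-1,0,0,0,0,0,0,-1]'

```text
t: 10.22
tcp_pos: [0.6546, -0.2242, 0.0023]
tool_rot: [0.675, 0.738, 0.0, 0.0]
force: [-0.0, -0.6, -3.3]
finger_gap: 0.529
gripper_force: 62.7
```

servo_tool --commands '[0,0,0.001,0,0,0,-1,0,0,0.001,0,0,0,-1,0,0,0,0,0,0,-1,0,0,0,0,0,0,-1]'

```text
t: 10.55
tcp_pos: [0.6546, -0.2242, 0.0022]
tool_rot: [0.675, 0.738, 0.0, 0.0]
force: [-2.7, 0.5, 5.0]
finger_gap: 0.525
gripper_force: 63.6
```

Contact. Release and rise.

servo_tool --commands '[0,0,0,0,0,0,1,0,0,0,0,0,0,1,0,0,0,0,0,0,1,0,0,0,0,0,0,1,0,0,0,0,0,0,1,0,0,0,0,0,0,1]'

```text
t: 11.05
tcp_pos: [0.6546, -0.2243, 0.001]
tool_rot: [0.675, 0.738, 0.0, 0.0]
force: [-0.3, -0.4, -1.0]
finger_gap: 1.003
gripper_force: 0.0
```

servo_tool --commands '[0,0,-0.02,0,0,0,1,0,0,-0.03,0,0,0,1,0,0,-0.06,0,0,0,1,0,0,-0.08,0,0,0,1,0,0,-0.08,0,0,0,1,0,0,-0.08,0,0,0,1,0,0,-0.08,0,0,0,1,0,0,-0.07,0,0,0,1,0,0,0,0,0,0,1]'

```text
t: 11.8
tcp_pos: [0.659, -0.2264, 0.2634]
tool_rot: [0.675, 0.738, 0.003, 0.01]
force: [-0.0, -0.2, 1.1]
finger_gap: 1.003
gripper_force: 0.0
```

```bash
python3 - <<'E'
from h import *; from plan import *
s=manip.sense();print(s['tcp_pos'],s['force'],s['q'])
w=manip.snapshot('wrist');c=manip.snapshot('scene')
b=c['img'][180:420,320:640];b=cv2.resize(b,(600,450))
cv2.imwrite('pics/p6.png',np.hstack([cv2.resize(w['img'],(200,450))[:, :0],b])[:,:,::-1])
# path to the handle
plan([(.42,-.25,.25,15,1,8),(.39,-.03,.25,35,1,8),(.43,.16,.25,58,1,8),(.48,.225,.20,60,1,3)])
E
```

```text
[ 0.65899656 -0.22638854  0.26340662] [-0.02825562 -0.24570273  1.1409513 ] [-4.90905793e-01  5.91031873e-01  1.21544573e+00  4.85395650e-05
  1.31480557e+00 -5.80792424e-01]
[-0.001, -0.0592, 0.0011, 0.0001, 0.0001, -0.0034, 1, 0.0002, -0.0592, 0.0011, 0.0001, 0.0001, -0.0034, 1, 0.0015, -0.0592, 0.0011, 0.0001, 0.0001, -0.0034, 1, 0.0028, -0.0592, 0.0012, 0.0001, 0.0001, -0.0034, 1, 0.004, -0.0591, 0.0012, 0.0001, 0.0001, -0.0034, 1, 0.0053, -0.059, 0.0013, 0.0001, 0.0001, -0.0035, 1, 0.0066, -0.0589, 0.0013, 0.0002, 0.0001, -0.0034, 1, 0.0079, -0.0588, 0.0013, 0.0001, 0, -0.0035, 1, 0.0551, 0.007, 0, 0, 0, -0.0069, 1, 0.0547, 0.0094, 0, 0, 0, -0.0069, 1, 0.0542, 0.0117, 0, 0, 0, -0.007, 1, 0.0537, 0.0141, 0, 0, 0, -0.0069, 1]
[0.053, 0.0164, 0, 0, 0, -0.007, 1, 0.0523, 0.0188, 0, 0, 0, -0.0069, 1, 0.0514, 0.021, 0, 0, 0, -0.007, 1, 0.0504, 0.0232, 0, 0, 0, -0.0069, 1, 0.0332, 0.0354, 0, 0, 0, -0.008, 1, 0.0314, 0.0371, 0, 0, 0, -0.008, 1, 0.0294, 0.0386, 0, 0, 0, -0.008, 1, 0.0275, 0.04, 0, 0, 0, -0.008, 1, 0.0254, 0.0413, 0, 0, 0, -0.008, 1, 0.0233, 0.0426, 0, 0, 0, -0.008, 1, 0.0212, 0.0437, 0, 0, 0, -0.008, 1, 0.0189, 0.0447, 0, 0, 0, -0.0079, 1]
[-0.0053, 0.0544, 0.0333, 0, 0, -0.0019, 1, -0.0059, 0.0543, 0.0333, 0, 0, -0.0018, 1, -0.0066, 0.0543, 0.0334, 0, 0, -0.0019, 1]
27 end [0.48  0.225 0.2  ]
```

View pics/p6.png

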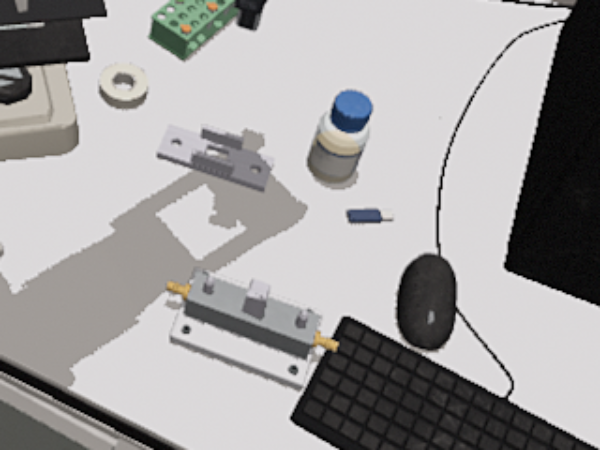

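The plate lies flat, lugs up, clear of the block, tape and bottle. Next is the handle, going round on the robot's side.

servo_tool --commands '[0,-0.059,0.001,0,0,-0.0034,1,0,-0.059,0.001,0,0,-0.0034,1,0.0015,-0.059,0.001,0,0,-0.0034,1,0.003,-0.059,0.001,0,0,-0.0034,1,0.004,-0.059,0.001,0,0,-0.0034,1,0.005,-0.059,0.001,0,0,-0.0034,1,0.0065,-0.059,0.001,0,0,-0.0034,1,0.008,-0.059,0.001,0,0,-0.0034,1,0.055,0.007,0,0,0,-0.007,1,0.055,0.009,0,0,0,-0.007,1,0.054,0.012,0,0,0,-0.007,1,0.054,0.014,0,0,0,-0.007,1]'

```text
t: 12.9
tcp_pos: [0.4023, -0.1375, 0.2462]
tool_rot: [0.537, 0.844, 0.0, -0.002]
force: [0.1, -1.0, 0.5]
finger_gap: 1.002
gripper_force: 0.0
```

servo_tool --commands '[0.053,0.016,0,0,0,-0.007,1,0.052,0.019,0,0,0,-0.007,1,0.051,0.021,0,0,0,-0.007,1,0.05,0.023,0,0,0,-0.007,1,0.033,0.035,0,0,0,-0.008,1,0.031,0.037,0,0,0,-0.008,1,0.029,0.039,0,0,0,-0.008,1,0.027,0.04,0,0,0,-0.008,1,0.025,0.041,0,0,0,-0.008,1,0.023,0.043,0,0,0,-0.008,1,0.021,0.044,0,0,0,-0.008,1,0.019,0.045,0,0,0,-0.008,1]'

```text
t: 13.9
tcp_pos: [0.4284, 0.161, 0.2462]
tool_rot: [0.273, 0.962, -0.001, -0.002]
force: [0.5, -0.6, 0.8]
finger_gap: 1.003
gripper_force: 0.0
```

servo_tool --commands '[-0.005,0.054,0.033,0,0,-0.002,1,-0.006,0.054,0.033,0,0,-0.002,1,-0.006,0.054,0.033,0,0,-0.002,1,0,0,0,0,0,0,1,0,0,0,0,0,0,1]'

```text
t: 14.32
tcp_pos: [0.4775, 0.2252, 0.1955]
tool_rot: [0.256, 0.967, -0.001, -0.002]
force: [-0.2, 0.1, -0.4]
finger_gap: 1.003
gripper_force: 0.0
```

```bash
python3 - <<'E'
from h import *; from plan import *
s=manip.snapshot('wrist'); save(s,'w7.png',(200,140,240,220),3)
np.savez('w7.npz',img=s['img'],mtx=s['mtx'],world_to_cam=s['world_to_cam'])
t=manip.sense();print(t['tcp_pos'],t['tool_rot'])
for q in ('handle_bar',):
  for d in manip.silhouettes(s,q)[:2]: print(d['conf'],d['box'])
E
```

```text
[0.47730438 0.22455102 0.19638283] [ 0.25603988  0.96666361 -0.00119307 -0.00190238]
```

View pics/w7.png

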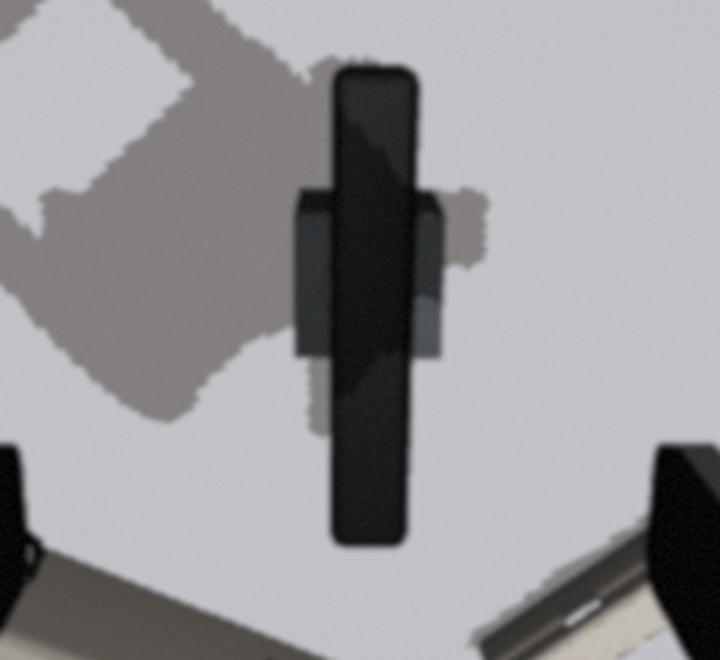

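The bar top runs from (376,66) to (369,546) in the crop, with the hub centred under it and nothing near the fingers. I'll work out the grasp now.

```bash
python3 - <<'E'
from h import *; from plan import *
s=dict(np.load('w7.npz'))
f=lambda u,v:(200+u/3,140+v/3)
a,b=ray(s,f(376,66),.084),ray(s,f(369,546),.084); c=(a+b)/2
print('bar',a,b,np.linalg.norm(a-b),c,'ang',np.degrees(np.arctan2(*(b-a)[1::-1])))
l,r=ray(s,f(295,356),.046),ray(s,f(441,356),.046);print('hub',np.linalg.norm(l-r),(l+r)/2)
psi=np.degrees(np.arctan2(*(b-a)[1::-1]))+90
hb=c.copy(); u=(b-a)/np.linalg.norm(b-a)
# model check: hub corners projected
n=np.array([-u[1],u[0],0]);P=[np.r_[(c+x*u+y*n)[:2],z] for x,y,z in [(.022,.022,.046),(.022,-.022,.046),(-.022,.022,.046),(-.065,.011,.084),(-.065,-.011,.084),(.065,.011,.084),(.065,-.011,.084)]]
print(((proj(s,P)-[200,140])*3).round().tolist(),'psi',psi)
plan([(c[0],c[1],.13,psi,1,3),(c[0],c[1],.054,psi,1,4)])
E
```

```text
bar [0.4357709 0.2586377 0.084    ] [0.5466514  0.19480506 0.084     ] 0.12794174586840104 [0.49121115 0.22672138 0.084     ] ang -29.928546055867216
hub 0.04341356280633897 [0.51066864 0.21572809 0.046     ]
[[441.0, 355.0], [293.0, 354.0], [446.0, 209.0], [422.0, 62.0], [330.0, 61.0], [409.0, 550.0], [329.0, 549.0]] psi 60.071453944132784
[-0.0072, 0.0061, 0.0447, -0.0001, -0.0001, 0.0002, 1, -0.0072, 0.006, 0.0447, -0.0001, -0.0001, 0.0002, 1, -0.0071, 0.0061, 0.0448, -0.0002, -0.0001, 0.0002, 1, 0, 0, 0.038, 0, 0, 0, 1, 0, 0, 0.038, 0, 0, 0, 1, 0, 0, 0.038, 0, 0, 0, 1, 0, -0.0001, 0.038, 0, 0, 0, 1]
7 end [0.4912 0.2267 0.054 ]
```

servo_tool --commands '[-0.0072,0.006,0.0447,0,0,0.0002,1,-0.0072,0.006,0.0447,0,0,0.0002,1,-0.0072,0.006,0.0447,0,0,0.0002,1,0,0,0.038,0,0,0,1,0,0,0.038,0,0,0,1,0,0,0.038,0,0,0,1,0,0,0.038,0,0,0,1,0,0,0,0,0,0,1,0,0,0,0,0,0,1]' --force 80

```text
t: 15.17
tcp_pos: [0.4919, 0.2264, 0.0549]
tool_rot: [0.259, 0.966, -0.0, -0.001]
force: [-0.0, 0.3, -0.2]
finger_gap: 1.0
gripper_force: 0.0
```

servo_tool --commands '[0,0,0,0,0,0,-1,0,0,0,0,0,0,-1,0,0,0,0,0,0,-1,0,0,0,0,0,0,-1,0,0,0,0,0,0,-1,0,0,0,0,0,0,-1,0,0,0,0,0,0,-1,0,0,0,0,0,0,-1,0,0,0,0,0,0,-1,0,0,0,0,0,0,-1]'

```text
t: 16.0
tcp_pos: [0.4929, 0.2272, 0.0554]
tool_rot: [0.258, 0.966, 0.0, 0.0]
force: [-1.2, -1.1, 5.9]
finger_gap: 0.242
gripper_force: 78.2
```

```bash
python3 - <<'E'
from h import *; from plan import *
s=manip.sense();R=Ro.from_quat(s['tool_rot']).as_matrix();print(s['tcp_pos'],R.round(4).tolist(),np.degrees(np.arctan2(R[1,1],R[0,1])),s['force'],s['ft_torque'],s['finger_gap'],s['gripper_force'])
E
```

```text
[0.49293833 0.22721936 0.05541998] [[-0.8667, 0.4988, 0.0006], [0.4988, 0.8667, -0.0001], [-0.0006, 0.0002, -1.0]] 60.08092466841721 [-1.18302468 -1.06305025  5.86295459] [-0.1567335   0.1615951   0.01231667] 0.24195085016653192 78.21962714195251
```

servo_tool --commands '[0,0,-0.01,0,0,0,-1,0,0,-0.03,0,0,0,-1,0,0,-0.05,0,0,0,-1,0,0,-0.06,0,0,0,-1,0,0,-0.06,0,0,0,-1,0,0,-0.05,0,0,0,-1,0,0,-0.03,0,0,0,-1,0,0,-0.01,0,0,0,-1,0,0,0,0,0,0,-1,0,0,0,0,0,0,-1]'

```text
t: 16.83
tcp_pos: [0.4917, 0.2271, 0.2036]
tool_rot: [0.258, 0.966, -0.001, -0.001]
force: [0.0, 0.3, -3.8]
finger_gap: 0.241
gripper_force: 78.8
```

```bash
python3 - <<'E'
from h import *; from plan import *
s=manip.sense();R=Ro.from_quat(s['tool_rot']).as_matrix();print(s['tcp_pos'],R[2].round(4),s['force'],s['ft_torque'],s['finger_gap'])
plan([(.42,.17,.205,60,-1,4),(.39,.0,.205,35,-1,8),(.40,-.18,.205,10,-1,8),(.4626,-.3340,.18,5.2,-1,8)])
E
```

```text
[0.49174424 0.22713826 0.20363823] [ 0.0017 -0.0015 -1.    ] [ 0.03592802  0.2769389  -3.80604862] [0.00456721 0.01056405 0.02588858] 0.2409302128054306
[0.0168, -0.0427, -0.0006, -0.0001, -0.0001, 0, -1, 0.0168, -0.0426, -0.0006, 0, -0.0001, 0.0001, -1, 0.0168, -0.0427, -0.0006, -0.0001, 0, 0, -1, 0.0169, -0.0427, -0.0007, 0, -0.0001, 0.0001, -1, -0.0148, -0.0405, 0, 0, 0, 0.0087, -1, -0.0169, -0.0397, 0, 0, 0, 0.0087, -1, -0.0191, -0.0387, 0, 0, 0, 0.0087, -1, -0.0212, -0.0376, 0, 0, 0, 0.0087, -1, -0.0232, -0.0364, 0, 0, 0, 0.0087, -1, -0.0252, -0.0351, 0, 0, 0, 0.0086, -1, -0.027, -0.0336, 0, 0, 0, 0.0087, -1, -0.0288, -0.0321, 0.0001, 0, 0, 0.0086, -1]
[-0.0383, -0.0238, 0, 0, 0, 0.0087, -1, -0.0395, -0.0216, 0, 0, 0, 0.0087, -1, -0.0407, -0.0195, 0, 0, 0, 0.0087, -1, -0.0417, -0.0172, 0, 0, 0, 0.0087, -1, -0.0425, -0.0149, 0, 0, 0, 0.0087, -1, -0.0433, -0.0126, 0, 0, 0, 0.0087, -1, -0.0439, -0.0102, 0.0001, 0, 0, 0.0086, -1, -0.0443, -0.0077, 0, 0, 0, 0.0087, -1, -0.0406, 0.0087, 0.0063, 0, 0, 0.0017, -1, -0.0405, 0.0092, 0.0063, 0, 0, 0.0017, -1, -0.0405, 0.0096, 0.0062, 0, 0, 0.0017, -1, -0.0403, 0.01, 0.0063, 0, 0, 0.0016, -1]
[-0.0402, 0.0104, 0.0062, 0, 0, 0.0017, -1, -0.0401, 0.0109, 0.0063, 0, 0, 0.0016, -1, -0.0401, 0.0113, 0.0062, 0, 0, 0.0017, -1, -0.0399, 0.0116, 0.0063, 0, 0, 0.0016, -1]
28 end [ 0.4626 -0.334   0.18  ]
```

servo_tool --commands '[0.017,-0.043,0,0,0,0,-1,0.017,-0.043,0,0,0,0,-1,0.017,-0.043,0,0,0,0,-1,0.017,-0.043,0,0,0,0,-1,-0.015,-0.04,0,0,0,0.0087,-1,-0.017,-0.04,0,0,0,0.0087,-1,-0.019,-0.039,0,0,0,0.0087,-1,-0.021,-0.038,0,0,0,0.0087,-1,-0.023,-0.036,0,0,0,0.0087,-1,-0.025,-0.035,0,0,0,0.0087,-1,-0.027,-0.034,0,0,0,0.0087,-1,-0.029,-0.032,0,0,0,0.0087,-1]'

```text
t: 17.83
tcp_pos: [0.3888, -0.0009, 0.2032]
tool_rot: [0.463, 0.886, -0.0, -0.002]
force: [0.7, -0.0, -4.0]
finger_gap: 0.24
gripper_force: 79.1
```

servo_tool --commands '[-0.038,-0.024,0,0,0,0.0087,-1,-0.04,-0.022,0,0,0,0.0087,-1,-0.041,-0.019,0,0,0,0.0087,-1,-0.042,-0.017,0,0,0,0.0087,-1,-0.042,-0.015,0,0,0,0.0087,-1,-0.043,-0.013,0,0,0,0.0087,-1,-0.044,-0.01,0,0,0,0.0087,-1,-0.044,-0.008,0,0,0,0.0087,-1,-0.041,0.009,0.006,0,0,0.0017,-1,-0.041,0.009,0.006,0,0,0.0017,-1,-0.041,0.01,0.006,0,0,0.0017,-1,-0.04,0.01,0.006,0,0,0.0017,-1]'

```text
t: 18.83
tcp_pos: [0.431, -0.258, 0.1905]
tool_rot: [0.66, 0.752, 0.0, -0.002]
force: [0.7, 0.0, -4.1]
finger_gap: 0.245
gripper_force: 79.2
```

servo_tool --commands '[-0.04,0.01,0.006,0,0,0.0017,-1,-0.04,0.011,0.006,0,0,0.0017,-1,-0.04,0.011,0.006,0,0,0.0017,-1,-0.04,0.012,0.006,0,0,0.0017,-1,0,0,0,0,0,0,-1,0,0,0,0,0,0,-1,0,0,0,0,0,0,-1,0,0,0,0,0,0,-1]'

```text
t: 19.5
tcp_pos: [0.4618, -0.3331, 0.1795]
tool_rot: [0.675, 0.738, 0.0, -0.002]
force: [-0.5, 0.7, -4.2]
finger_gap: 0.242
gripper_force: 79.1
```

```bash
python3 - <<'E'
from h import *; from plan import *
P=[];
for i in range(5):
    w=manip.snapshot('scene' if i else 'wrist'); s=manip.sense();P.append(s['tcp_pos']); 
    if i==0: W=w
p=np.mean(P,0);R=Ro.from_quat(s['tool_rot']).as_matrix();print(p,np.std(P,0),R[2].round(4),np.degrees(np.arctan2(R[1,1],R[0,1])),s['force'],s['finger_gap'])
np.savez('w8.npz',img=W['img'],mtx=W['mtx'],world_to_cam=W['world_to_cam'])
a=W['img'][:,200:440];b=cv2.resize(w['img'][230:430,380:530],(360,480))
cv2.imwrite('pics/p8.png',np.hstack([a,b])[:,:,::-1])
plan([(.4626,-.334,.16,5.2,-1,3)],start=None)
E
```

```text
[ 0.46242352 -0.33372614  0.18047709] [0.00025034 0.00032716 0.00033672] [ 0.  0. -1.] 5.089886957950703 [ 0.30662279 -0.70588056 -4.5969071 ] 0.24745366906143743
[0.0001, -0.0001, 0.0139, 0, 0, -0.0001, -1, 0.0001, -0.0001, 0.0139, 0, 0, -0.0001, -1, 0.0001, 0, 0.0139, 0, 0, -0.0001, -1]
3 end [ 0.4626 -0.334   0.16  ]
```

View pics/p8.png

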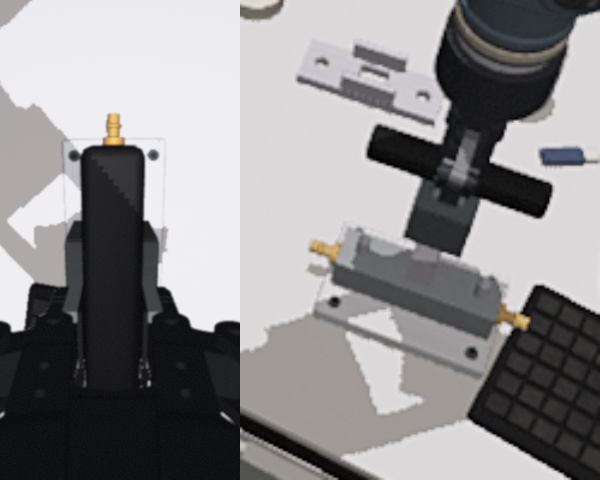

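The handle hangs upright above the stem, bar along the bonnet. I'll check its offset in the hand from the bar's end at about (312,147) px.

```bash
python3 - <<'E'
from h import *; from plan import *
s=dict(np.load('w8.npz'));p=np.array([.46242,-.33373,.1805]);R=down(5.1)
g=cv2.cvtColor(s['img'],cv2.COLOR_RGB2GRAY)
print(g[138:156,312].tolist(), g[190,270:352].tolist())
for v in(146,147,148): print(v,R.T@(ray(s,(312,v),.1805+.0286)-p)-[.065,0,0])
E
```

```text
[202, 208, 208, 206, 204, 190, 142, 76, 33, 22, 23, 27, 33, 35, 40, 39, 43, 45] [239, 239, 240, 240, 239, 240, 240, 238, 228, 205, 158, 93, 34, 16, 16, 18, 22, 26, 31, 32, 36, 38, 38, 36, 36, 34, 36, 35, 36, 33, 34, 35, 37, 35, 35, 35, 34, 34, 35, 37, 36, 34, 35, 36, 34, 34, 32, 36, 42, 46, 54, 52, 53, 55, 53, 54, 52, 53, 52, 53, 54, 54, 54, 52, 50, 47, 45, 41, 37, 33, 31, 25, 33, 83, 156, 217, 237, 240, 240, 239, 240, 240]
146 [-0.00015313 -0.00098729 -0.0286    ]
147 [-0.00046005 -0.00098752 -0.0286    ]
148 [-0.00076742 -0.00098775 -0.0286    ]
```

servo_tool --commands '[0,0,0.015,0,0,0,-1,0,0,0.02,0,0,0,-1,0,0,0.015,0,0,0,-1,0,0,0.01,0,0,0,-1,0,0,0.008,0,0,0,-1,0,0,0.006,0,0,0,-1,0,0,0.006,0,0,0,-1,0,0,0.006,0,0,0,-1,0,0,0,0,0,0,-1]'

```text
t: 20.5
tcp_pos: [0.4626, -0.3344, 0.1372]
tool_rot: [0.675, 0.738, 0.0, -0.001]
force: [0.2, 0.3, -3.7]
finger_gap: 0.241
gripper_force: 79.2
```

Already 6 mm onto the stem with no contact force. I'll go on down.

servo_tool --commands '[0,0,0.006,0,0,0,-1,0,0,0.006,0,0,0,-1,0,0,0.006,0,0,0,-1,0,0,0.006,0,0,0,-1,0,0,0.006,0,0,0,-1,0,0,0,0,0,0,-1]'

```text
t: 21.0
tcp_pos: [0.4626, -0.3344, 0.1219]
tool_rot: [0.675, 0.738, 0.0, -0.0]
force: [0.9, 1.8, -4.8]
finger_gap: 0.241
gripper_force: 79.2
```

servo_tool --commands '[0,0,0.006,0,0,0,-1,0,0,0.006,0,0,0,-1,0,0,0.006,0,0,0,-1,0,0,0.006,0,0,0,-1,0,0,0.004,0,0,0,-1,0,0,0,0,0,0,-1]'

```text
t: 21.5
tcp_pos: [0.4626, -0.3344, 0.108]
tool_rot: [0.675, 0.738, 0.0, -0.001]
force: [0.4, 3.0, -5.2]
finger_gap: 0.245
gripper_force: 79.2
```

servo_tool --commands '[0,0,0.003,0,0,0,-1,0,0,0.002,0,0,0,-1,0,0,0.001,0,0,0,-1,0,0,0,0,0,0,-1]'

```text
t: 21.83
tcp_pos: [0.4627, -0.3344, 0.1056]
tool_rot: [0.675, 0.738, 0.0, -0.0]
force: [0.1, 3.5, -2.4]
finger_gap: 0.243
gripper_force: 79.4
```

servo_tool --commands '[0,0,0.001,0,0,0,-1,0,0,0.001,0,0,0,-1,0,0,0,0,0,0,-1,0,0,0,0,0,0,-1]'

```text
t: 22.17
tcp_pos: [0.4627, -0.3344, 0.1055]
tool_rot: [0.675, 0.738, 0.0, -0.0]
force: [-2.6, 4.6, 4.6]
finger_gap: 0.241
gripper_force: 80.4
```

servo_tool --commands '[0,0,0.001,0,0,0,-1,0,0,0.001,0,0,0,-1,0,0,0,0,0,0,-1,0,0,0,0,0,0,-1]'

```text
t: 22.5
tcp_pos: [0.4627, -0.3345, 0.1054]
tool_rot: [0.675, 0.738, -0.0, 0.0]
force: [-2.7, 5.9, 11.1]
finger_gap: 0.246
gripper_force: 81.3
```

Firm stop at the expected height, so the hub is home. Release and rise.

servo_tool --commands '[0,0,-0.001,0,0,0,-1,0,0,0,0,0,0,1,0,0,0,0,0,0,1,0,0,0,0,0,0,1,0,0,0,0,0,0,1,0,0,0,0,0,0,1,0,0,0,0,0,0,1]'

```text
t: 23.08
tcp_pos: [0.463, -0.3352, 0.1041]
tool_rot: [0.675, 0.738, -0.0, 0.0]
force: [-0.7, 0.1, -0.6]
finger_gap: 1.001
gripper_force: 0.0
```

servo_tool --commands '[0,0,-0.01,0,0,0,1,0,0,-0.03,0,0,0,1,0,0,-0.05,0,0,0,1,0,0,-0.06,0,0,0,1,0,0,-0.06,0,0,0,1,0,0,-0.06,0,0,0,1,0,0,-0.04,0,0,0,1,0,0,0,0,0,0,1,0,0,0,0,0,0,1]'

```text
t: 23.83
tcp_pos: [0.4633, -0.3352, 0.2608]
tool_rot: [0.675, 0.738, -0.0, 0.002]
force: [-0.4, 0.3, -1.0]
finger_gap: 1.002
gripper_force: 0.0
```

```bash
python3 - <<'E'
from h import *
s=manip.sense();print(s['tcp_pos'],s['force'])
w=manip.snapshot('wrist');c=manip.snapshot('scene')
cv2.imwrite('pics/p9.png',np.hstack([w['img'][:,200:440],cv2.resize(c['img'][200:440,360:540],(360,480))])[:,:,::-1])
E
```

```text
[ 0.46328811 -0.33520061  0.26078374] [-0.36021915  0.34115043 -0.97142629]
```

View pics/p9.png

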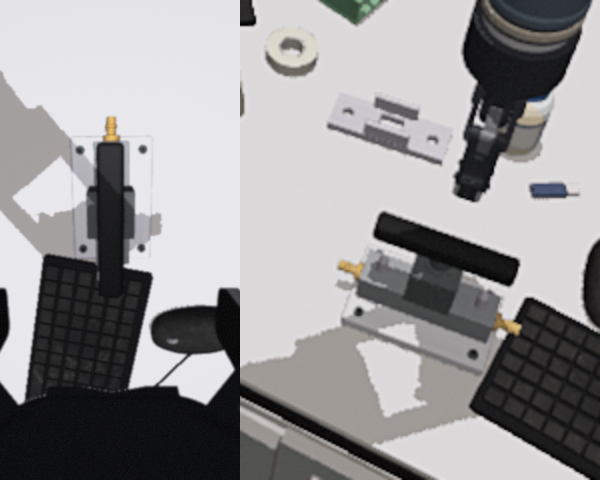

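The hub sits flat on the bonnet, the plate lies flat and clear of the block, and the gripper is free. Handing in.

```bash
python3 -c "
from station import manip
print(manip.sign_off())"
```

```text
the job is handed in; nothing more can be done
None
```

The transit plate is off and lying flat on the worktop, lugs up and clear of the block; the T-handle is pushed home on the stem and let go, and the job was handed in at about 24 s of the 69 s allowed (no verdict came back).

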